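Order the next bake on the bread counter's push-keys

TASK

Order the next bake: with the fingertips, lightly press down, well past half its travel, the push-key standing in front of the round roll (on the robot's side of it), then the one in front of the half baguette, then the one in front of the flat round loaf; a pressed key stays down. Press only these three, in this order, pushing gently and never ramming a key against its stop. Leave the can's key up, and do not lift or shift any key housing, bread, can, jar or carton.

Things in the scene. Friction and masses are not known exactly. Their poses are not given: they have to be found in the camera images.
- roll_key_top (a point): centre of the top face of the push-key that belongs to the round bread roll (to be pressed): a flat steel mushroom cap 32 mm across, z up; it moves straight down with the cap. At rest the top stands about 68 to 70 mm above the display board, 28 to 30 mm above its grey housing. The cap is sprung on its stem: it gives 0.5 mm per newton, at most 8 mm, so about 1.5 mm before the key itself starts to slide, and it springs back by as much on release
- roll_key (a joint): how far the round bread roll's key (its stem, without the give of the cap) is pushed down, m: 0 fully up, 0.014 on its stop (beyond that only the sprung cap gives). It starts between 0 and 0.002, slides against a steady drag of about 3 N and stays where it is left (no spring); it counts as down from 0.007 (half-way)
- roll_unit: loose grey housing of the round bread roll's key, 66 x 66 mm, 40 mm high, 0.5 to 0.8 kg, standing on the board; origin at the centre of its underside; all four housings and keys look the same
- roll_mid (a point): centre, half-way up (24 mm), of the loose round domed bread roll, 76 mm across, 48 mm high; it stands behind its key as seen from the robot, its centre 125 to 155 mm from the key, and must not be moved
- baguette_key_top (a point): centre of the top face of the push-key that belongs to the half baguette (to be pressed): a flat steel mushroom cap 32 mm across, z up; it moves straight down with the cap. At rest the top stands about 68 to 70 mm above the display board, 28 to 30 mm above its grey housing. The cap is sprung on its stem: it gives 0.5 mm per newton, at most 8 mm, so about 1.5 mm before the key itself starts to slide, and it springs back by as much on release
- baguette_key (a joint): how far the half baguette's key (its stem, without the give of the cap) is pushed down, m: 0 fully up, 0.014 on its stop (beyond that only the sprung cap gives). It starts between 0 and 0.002, slides against a steady drag of about 3 N and stays where it is left (no spring); it counts as down from 0.007 (half-way)
- baguette_unit: loose grey housing of the half baguette's key, 66 x 66 mm, 40 mm high, 0.5 to 0.8 kg, standing on the board; origin at the centre of its underside; all four housings and keys look the same
- baguette_mid (a point): centre, half-way up (25 mm), of the loose half baguette, a long slim loaf 160 mm long, 50 mm wide and high, lying lengthwise pointing away from its key; it stands behind its key as seen from the robot, its centre 125 to 155 mm from the key, and must not be moved
- flat_key_top (a point): centre of the top face of the push-key that belongs to the flat round loaf (to be pressed): a flat steel mushroom cap 32 mm across, z up; it moves straight down with the cap. At rest the top stands about 68 to 70 mm above the display board, 28 to 30 mm above its grey housing. The cap is sprung on its stem: it gives 0.5 mm per newton, at most 8 mm, so about 1.5 mm before the key itself starts to slide, and it springs back by as much on release
- flat_key (a joint): how far the flat round loaf's key (its stem, without the give of the cap) is pushed down, m: 0 fully up, 0.014 on its stop (beyond that only the sprung cap gives). It starts between 0 and 0.002, slides against a steady drag of about 3 N and stays where it is left (no spring); it counts as down from 0.007 (half-way)
- flat_unit: loose grey housing of the flat round loaf's key, 66 x 66 mm, 40 mm high, 0.5 to 0.8 kg, standing on the board; origin at the centre of its underside; all four housings and keys look the same
- flat_mid (a point): centre, half-way up (11 mm), of the loose flat round loaf, a disc 100 mm across and only 22 mm thick; it stands behind its key as seen from the robot, its centre 125 to 155 mm from the key, and must not be moved
- can_key_top (a point): centre of the top face of the push-key that belongs to the drink can (must stay unpressed): a flat steel mushroom cap 32 mm across, z up; it moves straight down with the cap. At rest the top stands about 68 to 70 mm above the display board, 28 to 30 mm above its grey housing. The cap is sprung on its stem: it gives 0.5 mm per newton, at most 8 mm, so about 1.5 mm before the key itself starts to slide, and it springs back by as much on release
- can_key (a joint): how far the drink can's key (its stem, without the give of the cap) is pushed down, m: 0 fully up, 0.014 on its stop (beyond that only the sprung cap gives). It starts between 0 and 0.002, slides against a steady drag of about 3 N and stays where it is left (no spring); it counts as down from 0.007 (half-way)
- can_unit: loose grey housing of the drink can's key, 66 x 66 mm, 40 mm high, 0.5 to 0.8 kg, standing on the board; origin at the centre of its underside; all four housings and keys look the same
- can_mid (a point): centre, half-way up (45 mm), of the loose upright drink can, 56 mm across, 90 mm high; it stands behind its key as seen from the robot, its centre 125 to 155 mm from the key, and must not be moved
- board: fixed wooden display board, 360 x 840 mm, 12 mm thick, its long side across the robot's view; carries the four keys and their goods; origin at the centre of its underside, on the table
- jar_mid (a point): centre, half-way up (35 mm), of a loose spice jar 50 mm across and 70 mm high on the far part of the board; a bystander without a key
- carton_mid (a point): centre, half-way up (40 mm), of a loose small cardboard carton, 30 x 40 mm and 80 mm high, on the far part of the board; a bystander without a key
Mind the look-alikes: they are no part of the job. What is shaped like the flat_unit but green is not meant. What is shaped like the baguette_unit but blue is not meant.

How it is judged (in metres and radians):
On the way, in this order (a step that is already met when the one before it is completed fails the run):
1. the round bread roll's key is down (value of joint roll_key above 0.007 m), for 0.1 s.
2. the half baguette's key is down (value of joint baguette_key above 0.007 m), for 0.1 s.
3. the flat round loaf's key is down (value of joint flat_key above 0.007 m), for 0.1 s.
At the end, for the whole second after the job is handed in: The keys of the roll, baguette and flat loaf are each at least 7 mm (half of the 14 mm travel) down, the can's key less than 4 mm down, and every housing, bread, can, jar and carton within 15 mm of its start (value of joint each of roll_key, baguette_key, flat_key above 0.007 m and value of joint can_key below 0.004 m and distance of each of roll_mid, baguette_mid, flat_mid, can_mid, jar_mid, carton_mid, roll_unit, baguette_unit, flat_unit, can_unit from where it was at the start of the episode below 0.015 m); the robot touches nothing.
It fails at once if the can's key is pressed (4 mm or more) (value of joint can_key above 0.004 m).
It fails at once if a key is pressed out of order: the baguette's before the roll's, or the flat loaf's before the baguette's ((value of joint baguette_key above 0.004 m and value of joint roll_key below 0.007 m) or (value of joint flat_key above 0.004 m and value of joint baguette_key below 0.007 m)).
It fails at once if a key or housing is pushed with more than 25 N (contact force between any of the arm, the fingers and roll_unit above 25 N or contact force between any of the arm, the fingers and baguette_unit above 25 N or contact force between any of the arm, the fingers and flat_unit above 25 N or contact force between any of the arm, the fingers and can_unit above 25 N).
It fails at once if a key housing is lifted or shifted by more than 15 mm (distance of any of roll_unit, baguette_unit, flat_unit, can_unit from where it was at the start of the episode above 0.015 m).
It fails at once if a bread, the can, the jar or the carton is lifted or shifted by more than 15 mm (distance of any of roll_mid, baguette_mid, flat_mid, can_mid, jar_mid, carton_mid from where it was at the start of the episode above 0.015 m).
It also fails if it takes over 45 s, if anything falls off the work surface, if the arm or the gripper's body presses on something with over 40 N, if the wrist force passes 120 N, or if a joint passes its speed limit or range.

ROBOT

A 7-joint arm with a two-finger parallel gripper is mounted at the origin on the work surface. World frame = base frame: x ahead of the robot, y to its left, z up, the work surface at z = 0. Lengths are in m, angles in degrees, forces in N, time in s.
With the tool pointing down it reaches from about 0.425 to 0.875 m from the base axis. Payload 4.7 kg.
Tool frame: the origin (TCP) lies at the very end of the fingers, on their centre line; the grasp point (between the pads) lies 19 mm behind it; z points along the fingers, y is the line along which they close (so a half turn about z gives the same grasp; the last joint's range is limited). The gripper opens to 87 mm and grips with 3 to 60 N. Pads are 19 mm wide; open, the fingers measure 117 mm over their backs; the gripper's body (75 mm by 190 mm) begins 51 mm behind the grasp point.
Start: joints at [73.688, 18.392, -4.016, 83.108, 1.295, 78.541, -3.26], TCP at [0.191, -0.621, 0.223] pointing down, gripper open.
Joint ranges: [-163.93, 163.93], [-17.29, 119.83], [-79.2, 71.16], [3.27, 140.29], [-89.18, 269.18], [5.43, 117.66], [-154.24, 154.24]. Speed limits (degrees/s): [147.25, 147.25, 180, 180, 180, 180, 180].

INTERFACE

Orientations are given as [roll, pitch, yaw] about the fixed x, y, z axes, in that order (R = Rz(yaw) Ry(pitch) Rx(roll)).
In Python, from cell import get_obs, read_camera, sign_off, silhouettes gives the robot as it stands.
- The arm moves only by the tool play_rows, never from a script. Its argument "steps" is a list that holds one entry, the list of rows, each a list of 7 numbers: the shift along the tool's x, y, z in m, then the turn, a rotation vector about the tool's x, y, z in rad, then the finger opening in m, from 0 to 0.087. A call has 1 to 12 rows; each row shifts and turns the commanded pose from where the row before left it, along the tool's axes as they then stand; what a row does not reach is not made up. A row lasts 1/10 s, in which the tool goes at most 50 mm and 8.59 degrees, less where a joint would pass 70% of its speed; a pose out of reach is approached as far as the arm can. A call is refused whole if a number of a shift passes 0.05 or a number of a turn 0.15, either way. A call with a gripper value outside its range is refused whole. The fingers move at their own pace and stop on an object; "force" is the grip in N (left out, the last holds). Time passes only in rows, so rows that do not move let the fingers close. It gives the time, the measured TCP pose, the force, the opening and the grip force at its end, in the units of the state.
- get_obs(): the state, without advancing time (a new reading comes with each control period).
- read_camera(name): name is "scene" or "top" or "wrist"; returns a dict with "frame" (480x640x3 uint8, red, green, blue), "intrinsics" (3x3 intrinsics, pixels), "view" (4x4, takes a point from world to camera coordinates). Camera axes: x right, y up, looking along -z (the intrinsics and any distortion apply to the point x, -y, -z); pixel columns grow to the right and rows downward; lengths in m; the calibration is good to about 2 mm. The wrist camera is an equidistant fisheye: a pixel r from the principal point sees the ray r / f radians off the axis. A picture is of the moment at which its call begins. There is no depth.
- sign_off(): hands the job in; it is judged then, once.
Trained networks look in the newest picture that a camera, given by its name, has taken for a name from the list of things; names that differ only in an ending like _2 or _b are one class to them, and where a whole thing is asked for, a point or a joint stands for the part that bears it (a point fixed in the world has none). Each returns a list of dicts, best first, with "p" (0 to 1); they miss things now and then, are a little off and sometimes report something else, mostly with a low value. They report only what shows in the picture. A call takes as long as a camera call. They do not tell look-alikes from the thing itself.
- silhouettes(camera, name): "pixels" (480x640 bool, what is visible of it) and "extent" ([left, top, right, bottom] in pixels, round what is visible of it).
The state is a dict: "time_s": time; "qpos": joint angles; "joint_velocities": joint speeds; "effort": joint torques, N m; "tool_pos": TCP position; "tool_rot": TCP orientation; "force": force on the tool from outside, world axes, zero at the start; "wrist_torque": the same for the moment, N m; "grip_width": finger opening in m; "grasp_force": force on a finger pad.
Only numpy, scipy, OpenCV 4.12 (cv2) and the standard library are available. Lean on these libraries where they do the work, as an engineer would, in place of code of your own. Each camera call takes 0.05 s, during which the arm holds its last target. There are 200 camera calls.

## Working session

There is one attempt and no reset: what is moved stays moved. The work goes in short steps, Python scripts to look and compute and a tool call to move; the robot and the scene stay as the last step left them, time stands still between calls to the robot, and variables do not carry over. Pictures are saved under pics/ and viewed, at most 10 in all, crops included, and the job is handed in when it is done.

Besides the shell and the picture viewer there is one more tool, called after "Emit:" by a JSON object that holds its "api" and its "payload". play_rows: Moves the arm, as the interface text tells. Its arguments: {"type":"object","properties":{"steps":{"type":"array","items":{"type":"array","items":{"type":"array","items":{"type":"number"}}}},"force":{"type":"number"}},"required":["steps"]}

```bash
mkdir -p pics
cat > h.py <<'E'
import numpy as np, cv2
from cell import *
def ray(c,uv):
    K=np.array(c["intrinsics"]);V=np.array(c["view"])
    d=np.linalg.inv(K)@[uv[0],uv[1],1]; d=np.array([d[0],-d[1],-d[2]])
    R=V[:3,:3]; return -R.T@V[:3,3], R.T@d
def onz(c,uv,z):
    o,d=ray(c,uv); return o+d*(z-o[2])/d[2]
def proj(c,p):
    K=np.array(c["intrinsics"]);V=np.array(c["view"])
    q=V@np.append(p,1); q=K@[q[0],-q[1],-q[2]]; return q[:2]/q[2]
E
python3 - <<'E'
from h import *
o=get_obs();print(o["time_s"],o["tool_pos"],o["tool_rot"],o["force"],o["grip_width"])
for n in("scene","top"):
    c=read_camera(n);cv2.imwrite(f"pics/{n}0.png",c["frame"][:,:,::-1])
    print(n,ray(c,(320,240)))
    for k,z in dict(roll_mid=.036,baguette_mid=.037,flat_mid=.023,can_mid=.057,roll_key_top=.081,roll_unit=.052,jar_mid=.047,carton_mid=.052).items():
        for s in silhouettes(n,k):
            e=s["extent"];ys,xs=np.nonzero(s["pixels"]);u=(xs.mean(),ys.mean())
            print(k,round(s["p"],2),np.round(e),np.round(u,1),onz(c,u,z).round(3))
E
```

```text
0.0 [ 0.19113853 -0.62070444  0.22144815] [-1.79891443e+02  6.64425070e-03  1.71207751e+01] [0.28816083 0.10658591 0.54459311] 0.08722112669278785
scene (array([ 1.15303505, -0.05267305,  0.60421092]), array([-0.76089083,  0.09255949, -0.64228425]))
roll_mid 0.93 [ 77. 296. 131. 340.] [103.1 319.1] [ 0.635 -0.316  0.036]
roll_mid 0.55 [433. 209. 450. 226.] [442.6 218.4] [0.437 0.271 0.036]
baguette_mid 0.62 [334. 266. 375. 350.] [352.6 308.9] [0.651 0.062 0.037]
flat_mid 0.57 [205. 284. 265. 334.] [233.2 309. ] [ 0.621 -0.124  0.023]
can_mid 0.7 [442. 246. 486. 309.] [464.3 277.3] [0.618 0.247 0.057]
roll_key_top 0.73 [ 93. 234. 111. 246.] [102.1 240.2] [ 0.502 -0.336  0.081]
roll_unit 0.79 [ 90. 235. 131. 285.] [108.9 259.8] [ 0.518 -0.329  0.052]
jar_mid 0.65 [123. 333. 173. 396.] [149.6 364.2] [ 0.733 -0.231  0.047]
carton_mid 0.91 [402. 310. 445. 364.] [421.6 335.2] [0.723 0.149 0.052]
top (array([0.46264522, 0.01293968, 1.00684616]), array([ 0.08321229, -0.00869639, -0.99651413]))
roll_mid 0.8 [461. 183. 498. 218.] [478.6 198.1] [ 0.634 -0.316  0.036]
roll_mid 0.61 [468. 246. 508. 278.] [489.7 263.1] [ 0.502 -0.337  0.036]
baguette_mid 0.91 [281. 149. 308. 229.] [292.9 188.4] [0.647 0.061 0.037]
flat_mid 0.59 [359. 183. 407. 228.] [383.2 204.2] [ 0.62  -0.124  0.023]
can_mid 0.78 [180. 183. 217. 212.] [197.8 196.8] [0.624 0.247 0.057]
can_mid 0.39 [287. 244. 319. 277.] [301.1 259.3] [0.503 0.041 0.057]
roll_key_top 0.68 [487. 252. 508. 274.] [498.2 262.9] [ 0.501 -0.337  0.081]
roll_unit 0.85 [472. 245. 505. 281.] [489.3 263.2] [ 0.502 -0.33   0.052]
roll_unit 0.18 [279. 150. 314. 230.] [292.8 188.7] [0.644 0.06  0.052]
jar_mid 0.92 [425. 133. 457. 160.] [438.1 145.7] [ 0.738 -0.231  0.047]
carton_mid 0.84 [238. 134. 264. 160.] [249.2 146.6] [0.728 0.149 0.052]
```

View pics/top0.png

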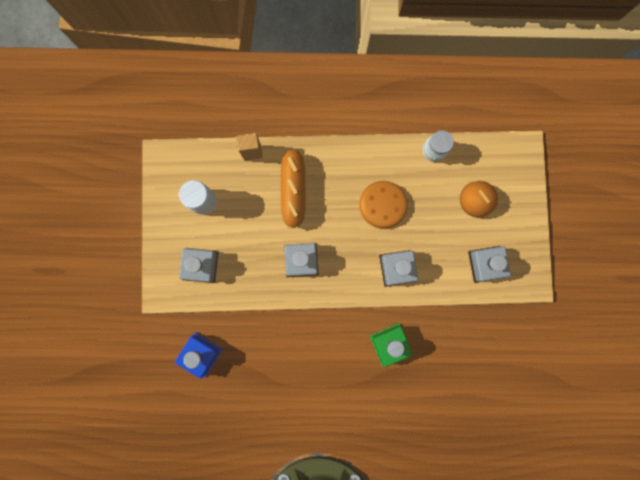

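View pics/scene0.png

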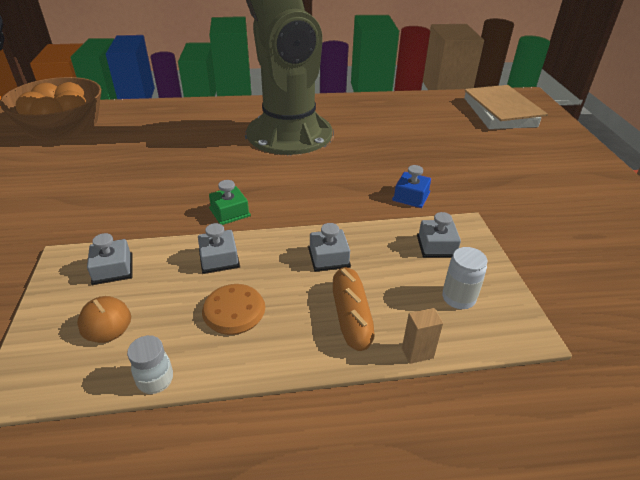

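Run:
```python
from h import *
for n in("scene","top"):
    c=read_camera(n)
    for k in("roll_key_top","baguette_key_top","flat_key_top","can_key_top"):
        for s in silhouettes(n,k):
            ys,xs=np.nonzero(s["pixels"]);u=(xs.mean(),ys.mean())
            print(n,k,round(s["p"],2),np.round(s["extent"]),np.round(u,1),onz(c,u,.081).round(4))
```

```text
scene roll_key_top 0.6 [ 94. 234. 111. 246.] [102.  240.5] [ 0.5024 -0.3363  0.081 ]
scene baguette_key_top 0.71 [322. 223. 340. 236.] [329.6 229.6] [0.507 0.042 0.081]
scene baguette_key_top 0.48 [408. 164. 426. 179.] [415.3 169.9] [0.3309 0.2388 0.081 ]
scene flat_key_top 0.73 [206. 222. 226. 237.] [213.9 230. ] [ 0.4906 -0.1545  0.081 ]
scene flat_key_top 0.49 [216. 179. 236. 190.] [226.2 185.1] [ 0.3539 -0.139   0.081 ]
scene can_key_top 0.71 [433. 210. 451. 226.] [442.1 218.1] [0.4924 0.2449 0.081 ]
top roll_key_top 0.73 [488. 255. 507. 268.] [497.9 261.9] [ 0.503  -0.3365  0.081 ]
top roll_key_top 0.65 [359. 181. 409. 228.] [383.1 204.3] [ 0.6109 -0.1159  0.081 ]
top roll_key_top 0.2 [179. 251. 216. 283.] [198.8 264.8] [0.4892 0.2344 0.081 ]
top baguette_key_top 0.7 [186. 351. 202. 366.] [192.1 358.9] [0.3131 0.2411 0.081 ]
top baguette_key_top 0.5 [289. 249. 311. 269.] [300.2 258. ] [0.505  0.0421 0.081 ]
top baguette_key_top 0.37 [292. 250. 310. 269.] [300.2 258. ] [0.505  0.0422 0.081 ]
top flat_key_top 0.63 [391. 340. 405. 357.] [395.8 348. ] [ 0.3379 -0.141   0.081 ]
top flat_key_top 0.56 [398. 262. 413. 274.] [403.4 266.6] [ 0.4914 -0.1551  0.081 ]
top can_key_top 0.8 [186. 256. 204. 275.] [192.9 264.4] [0.4897 0.2457 0.081 ]
top can_key_top 0.33 [185. 255. 201. 272.] [192.5 264.1] [0.4904 0.2464 0.081 ]
```

The top view shows four grey housings on the board, with caps at about (498,262), (403,267), (300,258) and (192,264). The scene view agrees to within 2 mm. Candidates and choices:
- **Roll key:** the network also reported flat loaf (383,204) and can key (199,265). I chose (498,262), in front of the roll at (479,198).
- **Baguette key:** the network also reported the blue unit (192,359). I chose (300,258), in front of the baguette at (293,188).
- **Flat key:** the network also reported the green unit (396,348). I chose (403,267), in front of the flat loaf at (383,204).
- **Leave up:** the can key (192,264).

I'll take a close crop to check, then approach.

Run:
```python
import cv2
a=cv2.imread("pics/top0.png")[170:300,160:540]
cv2.imwrite("pics/crop.png",cv2.resize(a,(760,260),interpolation=cv2.INTER_CUBIC))
```

```text
(no output)
```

View pics/crop.png

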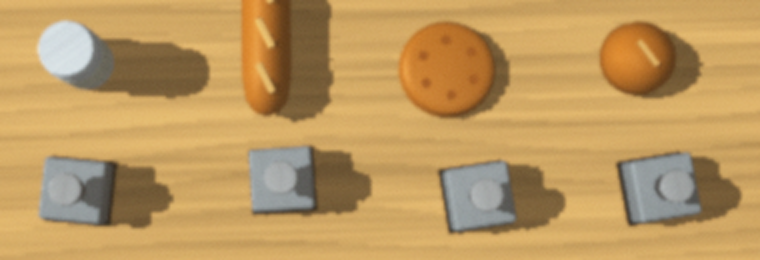

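Emit:
{"api": "play_rows", "payload": {"steps": [[[0.038,-0.018,0.008,0,0,0,0],[0.038,-0.018,0.008,0,0,0,0],[0.038,-0.018,0.008,0,0,0,0],[0.038,-0.018,0.008,0,0,0,0],[0.038,-0.018,0.008,0,0,0,0],[0.038,-0.018,0.008,0,0,0,0],[0.038,-0.018,0.008,0,0,0,0],[0.038,-0.018,0.008,0,0,0,0],[0.038,-0.018,0.008,0,0,0,0],[0.038,-0.018,0.008,0,0,0,0],[0,0,0,0,0,0,0],[0,0,0,0,0,0,0]]]}}

```text
time_s: 2.6
tool_pos: [0.5022, -0.3361, 0.1423]
tool_rot: [-180.0, 0.0, 17.3]
force: [-0.0, -1.0, 0.1]
grip_width: 0.0027
grasp_force: 0.0
```

The crop shows the caps in the expected places: can (65,190), baguette (280,178), flat loaf (487,194) and roll (677,187). Next I descend to just above the roll key.

Emit:
{"api": "play_rows", "payload": {"steps": [[[0,0,0.015,0,0,0,0],[0,0,0.015,0,0,0,0],[0,0,0.015,0,0,0,0],[0,0,0.01,0,0,0,0],[0,0,0,0,0,0,0],[0,0,0,0,0,0,0]]]}}

```text
time_s: 3.2
tool_pos: [0.5013, -0.3374, 0.0873]
tool_rot: [-180.0, 0.0, 17.1]
force: [0.8, -1.0, 0.3]
grip_width: 0.0005
grasp_force: 0.0
```

Emit:
{"api": "play_rows", "payload": {"steps": [[[0,0,0.002,0,0,0,0],[0,0,0.002,0,0,0,0],[0,0,0.002,0,0,0,0],[0,0,0.001,0,0,0,0],[0,0,0,0,0,0,0]]]}}

```text
time_s: 3.7
tool_pos: [0.5017, -0.3374, 0.0808]
tool_rot: [180.0, -0.0, 17.1]
force: [0.3, 0.3, 1.2]
grip_width: 0.0006
grasp_force: 0.7
```

Emit:
{"api": "play_rows", "payload": {"steps": [[[0,0,0.002,0,0,0,0],[0,0,0.002,0,0,0,0],[0,0,0.002,0,0,0,0],[0,0,0.001,0,0,0,0],[0,0,0,0,0,0,0]]]}}

```text
time_s: 4.2
tool_pos: [0.5017, -0.3375, 0.0735]
tool_rot: [180.0, -0.0, 17.1]
force: [-0.4, -0.4, 2.4]
grip_width: 0.0006
grasp_force: 1.2
```

Emit:
{"api": "play_rows", "payload": {"steps": [[[0,0,0.002,0,0,0,0],[0,0,0.002,0,0,0,0],[0,0,0.001,0,0,0,0],[0,0,0,0,0,0,0],[0,0,0,0,0,0,0]]]}}

```text
time_s: 4.7
tool_pos: [0.5017, -0.3374, 0.0686]
tool_rot: [180.0, -0.0, 17.1]
force: [1.0, 0.2, 1.8]
grip_width: 0.0002
grasp_force: 1.0
```

Emit:
{"api": "play_rows", "payload": {"steps": [[[0,0,-0.02,0,0,0,0],[0,0,-0.035,0,0,0,0],[0.0116,-0.0361,0,0,0,0,0],[0.0116,-0.0361,0,0,0,0,0],[0.0116,-0.0361,0,0,0,0,0],[0.0116,-0.0361,0,0,0,0,0],[0.0116,-0.0361,0,0,0,0,0],[0.0116,-0.0361,0,0,0,0,0],[0.0116,-0.0361,0,0,0,0,0],[0.0116,-0.0361,0,0,0,0,0],[0.0116,-0.0361,0,0,0,0,0],[0.0116,-0.0361,0,0,0,0,0]]]}}

```text
time_s: 5.9
tool_pos: [0.5051, 0.043, 0.123]
tool_rot: [180.0, 0.1, 17.1]
force: [0.6, -0.4, 0.2]
grip_width: 0.0009
grasp_force: 0.0
```

Run:
```python
from h import *
o=get_obs();print(o["time_s"],o["tool_pos"],o["tool_rot"],o["force"])
c=read_camera("scene");f=c["frame"];cv2.imwrite("pics/s1.png",f[:,:,::-1])
for s in silhouettes("scene","roll_key_top"):
    ys,xs=np.nonzero(s["pixels"]);print(s["p"],xs.mean(),ys.mean(),s["extent"])
for z in(.081,.075,.070,.067):print(z,proj(c,[.5025,-.3364,z]))
a=cv2.imread("pics/scene0.png")[225:290,80:140];b=f[225:290,80:140,::-1]
cv2.imwrite("pics/cmp.png",cv2.resize(np.hstack([a,b]),None,fx=5,fy=5))
```

```text
5.9 [0.50510518 0.04302171 0.12301588] [1.79992386e+02 8.68918287e-02 1.71056027e+01] [ 0.57536367 -0.42003295  0.23201486]
0.77 104.29113924050633 245.59493670886076 [98.0, 241.0, 115.2, 251.4]
0.54 464.36085918854417 277.22816229116944 [443.2, 246.2, 486.9, 308.0]
0.43 217.28846153846155 249.27884615384616 [197.3, 221.4, 238.9, 273.6]
0.4 329.5521739130435 230.7086956521739 [320.7, 222.8, 341.9, 245.0]
0.081 [101.96281719 240.56771476]
0.075 [102.93730808 243.33432342]
0.07 [103.74237269 245.61992585]
0.067 [104.2223856 246.9826968]
```

View pics/cmp.png

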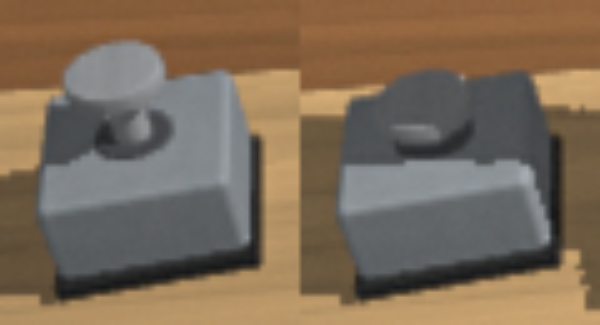

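The side-by-side shows the roll key clearly down: the cap centre moved from row 240.5 to 245.6, which puts its top at about z 0.070. The housing has not moved. The tool is now over the baguette key, so I press that one.

Emit:
{"api": "play_rows", "payload": {"steps": [[[0,0,0.015,0,0,0,0],[0,0,0.015,0,0,0,0],[0,0,0.006,0,0,0,0],[0,0,0,0,0,0,0],[0,0,0.002,0,0,0,0],[0,0,0.002,0,0,0,0],[0,0,0.002,0,0,0,0],[0,0,0.002,0,0,0,0],[0,0,0,0,0,0,0]]]}}

```text
time_s: 6.9
tool_pos: [0.5064, 0.0418, 0.0798]
tool_rot: [180.0, -0.0, 17.1]
force: [-0.4, -0.6, 2.8]
grip_width: 0.0003
grasp_force: 1.0
```

Emit:
{"api": "play_rows", "payload": {"steps": [[[0,0,0.002,0,0,0,0],[0,0,0.002,0,0,0,0],[0,0,0.002,0,0,0,0],[0,0,0.001,0,0,0,0],[0,0,0,0,0,0,0],[0,0,0,0,0,0,0]]]}}

```text
time_s: 7.5
tool_pos: [0.5064, 0.0417, 0.0726]
tool_rot: [180.0, -0.0, 17.1]
force: [0.9, -0.4, 1.7]
grip_width: 0.0005
grasp_force: 1.1
```

Emit:
{"api": "play_rows", "payload": {"steps": [[[0,0,0.002,0,0,0,0],[0,0,0.002,0,0,0,0],[0,0,0,0,0,0,0],[0,0,0,0,0,0,0]]]}}

```text
time_s: 7.9
tool_pos: [0.5063, 0.0418, 0.0685]
tool_rot: [180.0, -0.0, 17.1]
force: [2.1, -0.6, 2.0]
grip_width: 0.0001
grasp_force: 1.0
```

Emit:
{"api": "play_rows", "payload": {"steps": [[[0,0,-0.02,0,0,0,0],[0,0,-0.035,0,0,0,0],[-0.0145,0.0367,0,0,0,0,0],[-0.0145,0.0367,0,0,0,0,0],[-0.0145,0.0367,0,0,0,0,0],[-0.0145,0.0367,0,0,0,0,0],[-0.0145,0.0367,0,0,0,0,0],[0,0,0,0,0,0,0],[0,0,0,0,0,0,0]]]}}

```text
time_s: 8.8
tool_pos: [0.4898, -0.155, 0.1227]
tool_rot: [-179.9, 0.1, 17.0]
force: [-0.1, 0.1, -0.2]
grip_width: 0.0006
grasp_force: 0.0
```

Run:
```python
from h import *
o=get_obs();print(o["time_s"],o["tool_pos"],o["force"])
c=read_camera("scene");f=c["frame"]
for s in silhouettes("scene","baguette_key_top"):
    ys,xs=np.nonzero(s["pixels"]);print(s["p"],xs.mean(),ys.mean(),s["extent"])
for z in(.081,.075,.070,.067):print(z,proj(c,[.506,.042,z]))
a=cv2.imread("pics/scene0.png")[215:275,300:360];b=f[215:275,300:360,::-1]
cv2.imwrite("pics/cmp2.png",cv2.resize(np.hstack([a,b]),None,fx=5,fy=5))
```

```text
8.8 [ 0.48982248 -0.15504888  0.12271068] [-0.0897756   0.05464939 -0.18839038]
0.67 217.6036923076923 249.07692307692307 [196.7, 221.0, 237.9, 274.7]
0.67 233.0120061967467 308.59295120061967 [201.1, 282.9, 264.6, 335.8]
0.63 329.58252427184465 234.65533980582524 [323.0, 228.0, 340.9, 240.1]
0.41 464.3609918931807 277.18121125417264 [443.6, 248.1, 486.7, 309.4]
0.081 [329.46216073 229.2042427 ]
0.075 [329.36474849 231.92235   ]
0.07 [329.28424715 234.16858971]
0.067 [329.23623802 235.50819513]
```

View pics/cmp2.png

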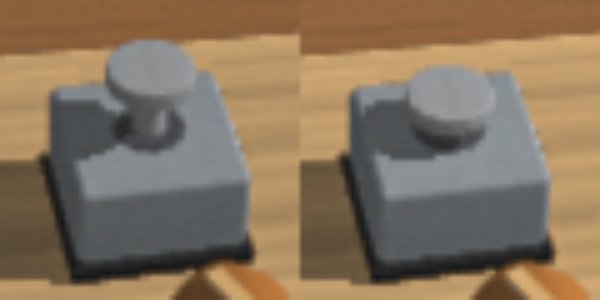

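The baguette key is down too: its cap moved from row 229.6 to 234.7, about z 0.070, and its housing is still in place. The flat loaf's key is next.

Emit:
{"api": "play_rows", "payload": {"steps": [[[0,0,0.015,0,0,0,0],[0,0,0.015,0,0,0,0],[0,0,0.006,0,0,0,0],[0,0,0,0,0,0,0],[0,0,0.002,0,0,0,0],[0,0,0.002,0,0,0,0],[0,0,0.002,0,0,0,0],[0,0,0.002,0,0,0,0],[0,0,0,0,0,0,0]]]}}

```text
time_s: 9.8
tool_pos: [0.4913, -0.155, 0.0799]
tool_rot: [180.0, -0.0, 17.1]
force: [-0.0, -0.0, 2.5]
grip_width: 0.0002
grasp_force: 1.2
```

Emit:
{"api": "play_rows", "payload": {"steps": [[[0,0,0.002,0,0,0,0],[0,0,0.002,0,0,0,0],[0,0,0.002,0,0,0,0],[0,0,0.001,0,0,0,0],[0,0,0,0,0,0,0],[0,0,0,0,0,0,0]]]}}

```text
time_s: 10.4
tool_pos: [0.4912, -0.155, 0.0726]
tool_rot: [180.0, -0.0, 17.1]
force: [1.0, 0.9, 2.8]
grip_width: 0.0006
grasp_force: 1.1
```

Emit:
{"api": "play_rows", "payload": {"steps": [[[0,0,0.002,0,0,0,0],[0,0,0.002,0,0,0,0],[0,0,0,0,0,0,0],[0,0,0,0,0,0,0]]]}}

```text
time_s: 10.8
tool_pos: [0.4909, -0.155, 0.0685]
tool_rot: [180.0, -0.0, 17.1]
force: [1.8, 0.4, 1.8]
grip_width: 0.0005
grasp_force: 1.1
```

Emit:
{"api": "play_rows", "payload": {"steps": [[[0,0,-0.02,0,0,0,0],[0,0,-0.04,0,0,0,0],[0,0,-0.04,0,0,0,0],[0,0,-0.04,0,0,0,0],[0,0,0,0,0,0,0],[0,0,0,0,0,0,0]]]}}

```text
time_s: 11.4
tool_pos: [0.4903, -0.1551, 0.2086]
tool_rot: [180.0, 0.0, 17.1]
force: [-0.3, 0.8, -0.5]
grip_width: 0.0005
grasp_force: 0.0
```

Run:
```python
from h import *
o=get_obs();print(o["time_s"],o["tool_pos"],o["force"])
c=read_camera("scene");f=c["frame"]
for s in silhouettes("scene","flat_key_top"):
    ys,xs=np.nonzero(s["pixels"]);print(s["p"],xs.mean(),ys.mean(),s["extent"])
for z in(.081,.075,.070,.067):print(z,proj(c,[.491,-.155,z]))
cv2.imwrite("pics/s3.png",f[:,:,::-1])
```

```text
11.4 [ 0.49031767 -0.15514105  0.2086132 ] [-0.31374718  0.83188108 -0.47624805]
0.66 109.39527212754261 261.3238042880704 [88.7, 241.6, 132.6, 285.5]
0.65 215.4398148148148 235.46759259259258 [204.9, 226.5, 224.1, 244.0]
0.5 215.64673913043478 235.45652173913044 [208.1, 228.2, 228.3, 240.6]
0.44 226.60264900662253 184.97350993377484 [220.5, 179.7, 233.7, 191.3]
0.41 329.40686274509807 234.38725490196077 [320.6, 225.7, 339.2, 239.0]
0.081 [213.59170523 230.12399471]
0.075 [214.02523386 232.85673828]
0.07 [214.38348049 235.11494243]
0.067 [214.59712154 236.46162675]
```

View pics/s3.png

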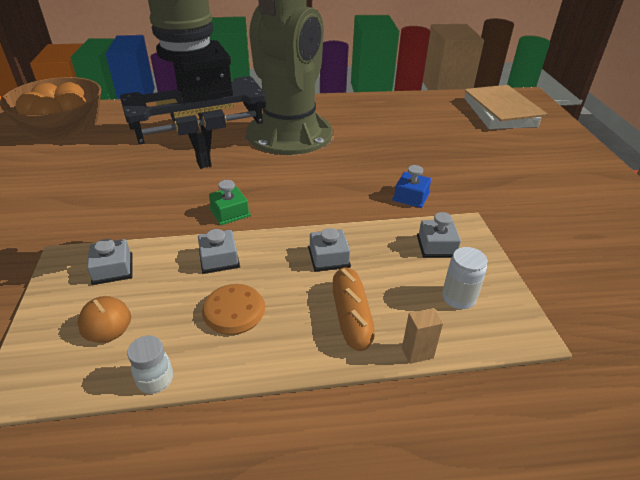

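The three caps at (104,246), (216,235) and (330,234) are down, and the can's key at (442,218) is still up. Nothing has shifted and the arm is clear, so I'm handing in.

```bash
python3 -c "from cell import sign_off; print(sign_off())"
```

```text
the job is handed in; nothing more can be done
None
```

I pressed the roll, baguette and flat loaf keys in that order, each about 11 mm down by camera with a measured push of about 3 N or less. The can's key is still up, nothing visibly moved, and the job is handed in; the judge's result was not shown.

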